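# Prop open the coffee sample chest

### The job

Open the blue lid of the coffee sample chest until it stands up by itself, swing the steel prop rod up out of its clip at the end of the chest, and then bring the lid gently down onto the rod, so that the rod's tip sits in the lid's yellow slot against the end stop and holds the lid open. Do not let the lid drop, and leave the bowls and the tin alone.

Things in the scene. Friction and masses are not known exactly. Their poses are not given: they have to be found in the camera images.
- chest: Grey plastic chest fixed to the counter, 220 (own x) x 230 (own y) x 90 mm high, holding sealed tins. Origin: centre of its underside. Own x runs along the lid's hinge towards the end where the prop rod is mounted, own y points to the hinge side (the lid's free edge is on the -y side), z up. It stands roughly square to the robot, with the rod's end on the far side.
- lid (a joint): Angle of the blue lid (0.5 kg, plate 6 mm thick): 0 = closed, 1.57 = upright, stopped at 1.66. The hinge is somewhat stiff and damped: left alone above about 1.4 rad the lid stands by itself; below about 1.3 rad it sinks, ever faster the lower it is. Lifting it by the tab takes about 4 N. Resting on the prop rod it stands at about 1.08 rad.
- lid_hinge (a point): Middle of the lid's hinge line, at chest own (0, +115, +90) mm. The lid turns about the line through it along the chest's own x. The closed lid lies from here 232 mm towards chest -y and spans chest x from -119 to +144 mm; its underside is at this height.
- lid_tab (a point): Grip point of the black tab that sticks out from the middle of the lid's free edge: 40 mm wide along the hinge direction, 12 mm thick, sticking out 40 mm beyond the edge, free at both sides, above and below. This point is on its centre line, 252 mm from the hinge and 3 mm above the lid's underside plane; it moves with the lid. It can be pinched across the 40 mm width from above, and the fingers may let it turn between them as the lid swings.
- lid_slot (a point): Point under the lid's ear (the part that overhangs the rod) where the centre of the rod's tip lies when it is home: 135 mm from the hinge, 8 mm below the underside, at chest own x = +130 mm. It is in a yellow channel on the underside, 22 mm wide, that is open towards the hinge and closed by a yellow end stop (16 mm deep) just beyond this point. Moves with the lid.
- rod (a joint): Angle of the prop rod about its pivot: 0 = level in its clip, pointing along chest -y; 1.57 = upright; it grows as the tip swings up and over towards the hinge side. Past upright (beyond 1.57) it falls by its own weight against the underside of the standing lid, with its tip in the channel. As the lid then comes down, the tip slides along the channel to the end stop and carries the lid with the rod at about 1.7. The clip lets go with about 1 to 2 N at the peg.
- rod_pivot (a point): Pivot of the rod on the chest's end wall, at chest own (+130, +25, +60) mm; the rod turns about the chest's own x direction.
- rod_peg (a point): Middle of the red finger peg on the rod, 14 mm in diameter, lying along chest own x; it sticks out from the rod, away from the chest, to chest x = +183 mm. This point is at chest x = +160 mm, 130 mm from the pivot. The peg stands clear of the lid at every angle, so it can be pushed up by a finger that leans under it, or pinched. Moves with the rod.
- rod_tip (a point): Centre of the black rubber ball (16 mm diameter) at the rod's free end, 147 mm from the pivot. The rod itself is 10 mm in diameter, 20 mm off the chest's end wall.
- bowl_a: White cupping bowl, 94 mm across, 60 mm high, origin under its centre. Leave alone.
- bowl_b: Another white cupping bowl, 94 mm across, 60 mm high, origin under its centre. Leave alone.
- tin: Open aluminium sample tin, 70 mm across, 50 mm high, origin under its centre. Leave alone.

How it is judged:
On the way, in this order (a step that is already met when the one before it is completed fails the run):
1. the lid is lifted up (beyond 1.2 rad) with the rod still in its clip (value of joint lid above 1.2 rad and value of joint rod below 0.2 rad), for 0.2 s.
2. the rod is swung up (beyond 1.5 rad) under the open lid (value of joint rod above 1.5 rad and value of joint lid above 1 rad), for 0.2 s.
At the end, for the whole second after the job is handed in: The rod's tip is in the lid's slot against its end stop (tip centre within 8 mm of the slot point) and the lid rests on it, at 1.0 to 1.16 rad, with lid and rod at rest (distance between rod_tip and lid_slot below 0.008 m and value of joint lid between 1 and 1.16 rad and velocity of joint lid between -0.05 and 0.05 rad/s and velocity of joint rod between -0.1 and 0.1 rad/s); the robot touches nothing.
It fails at once if the lid drops or is slammed (closing faster than 1 rad/s) (velocity of joint lid below -1 rad/s).
It fails at once if a bowl or the tin is moved by more than 30 mm or tipped by more than 0.35 rad (distance of any of bowl_a, bowl_b, tin from where it was at the start of the episode above 0.03 m or angle between any of bowl_a, bowl_b, tin's own z axis and vertical above 0.35 rad).
It also fails if it takes over 66 s, if anything falls off the work surface, if the arm or the gripper's body presses on something with over 40 N, if the wrist force passes 120 N, or if a joint passes its speed limit or range.

### The arm

A 6-joint arm with a two-finger parallel gripper is mounted at the origin on the work surface. World frame = base frame: x ahead of the robot, y to its left, z up, the work surface at z = 0. Lengths are in m, angles in rad, forces in N, time in s.
With the tool pointing down it reaches from about 0.35 to 0.775 m from the base axis. Payload 5.5 kg.
Tool frame: the origin (TCP) lies midway between the tips of the shut fingers; the grasp point (between the pads) lies 19 mm behind it; z points along the fingers, y is the line along which they close (so a half turn about z gives the same grasp; the last joint's range is limited). The gripper opens to 85 mm and grips with 20 to 120 N. Pads are 22 mm wide; open, the fingers measure 114 mm over their backs; the gripper's body (76 mm by 85 mm) begins 54 mm behind the grasp point. The pads swing forward as they close: fully open they stand 13 mm farther back than shut.
Start: joints at [-1.373, 0.313, 0.046, 1.304, 0, 1.431], TCP at [0.191, -0.543, 0.231] pointing down, gripper open.
Joint ranges: [-2.76, 2.76], [-0.86, 1.69], [-1.03, 1.26], [-2.2, 2.34], [-1.47, 1.5], [-3.14, 3.14]. Speed limits (rad/s): [2.57, 2.57, 3.14, 3.14, 3.14, 3.14].

### API

Orientations are given as a unit quaternion [w, x, y, z].
In Python, from workcell import env gives the robot as it stands. The module is installed in compiled form; this text tells all that it offers.
- The arm moves only by the tool servo_tool, never from a script. Its argument "increments" is a list of rows, each an object of numbers: "grip": the closure, from 0 (fully open) to 1 (shut); "x", "y", "z": the shift along the tool's x, y, z in mm; "roll": the turn about the tool's z in degrees. In form: [{"grip": .., "x": .., "y": .., "z": .., "roll": ..}, ...]. A call has 1 to 5 rows; each row shifts and turns the commanded pose from where the row before left it, along the tool's axes as they then stand; what a row does not reach is not made up. A row lasts 1/12 s, in which the tool goes at most 41.7 mm and 7.16 degrees, less where a joint would pass 70% of its speed; a pose out of reach is approached as far as the arm can. A call is refused whole if a number of a shift passes 41.7 or a number of a turn 7.16, either way. A call with a gripper value outside its range is refused whole. The fingers move at their own pace and stop on an object; "grip_force" is the grip in N (left out, the last holds). Time passes only in rows, so rows that do not move let the fingers close. It gives the time, the measured TCP pose, the force, the opening and the grip force at its end, in the units of the state.
- env.get_state(): the state, without advancing time (a new reading comes with each control period).
- env.read_camera(name): name is "scene" or "top" or "wrist"; returns the picture (420x560x3 uint8, red, green, blue); there is no depth.
- env.get_calibration(name): a dict with "vertical_fov" (degrees; the focal length in pixels is half the picture's height over the tangent of half this angle, whatever the lens; pixels are square), "cx", "cy" (the principal point, pixels), "k1" (the pictures are not rectified: a ray, as slopes to the right and down, at radius r is drawn at 1 + k1 r^2 times it, then the intrinsics apply), "rvec" (rotation vector, rad) and "tvec" (3), from world to camera coordinates, as OpenCV has them; the wrist camera has in their place "tool_from_camera" (4x4, takes a point from camera to tool coordinates, whose origin is the TCP and whose axes are the flange's). Camera axes: x right, y down, z forward; pixel columns grow to the right and rows downward; lengths in m; the calibration is good to about 2 mm. A picture is of the moment at which its call begins: read the wrist's pose just before it. get_calibration takes no time and is no camera call.
- env.hand_in(): hands the job in; it is judged then, once.
The state is a dict: "clock": time; "joint_pos": joint angles; "qvel": joint speeds; "tau": joint torques, N m; "tcp_pos": TCP position; "orientation": TCP orientation; "wrist_force": force on the tool from outside, world axes, zero at the start; "ft_torque": the same for the moment, N m; "finger_gap": finger opening in m; "grip_force": force on a finger pad.
Only numpy, scipy, OpenCV 4.12 (cv2) and the standard library are available. Lean on these libraries where they do the work, as an engineer would, in place of code of your own. Each camera call takes 0.05 s, during which the arm holds its last target. There are 200 camera calls.

## Working session

There is one attempt and no reset: what is moved stays moved. The work goes in short steps, Python scripts to look and compute and a tool call to move; the robot and the scene stay as the last step left them, time stands still between calls to the robot, and variables do not carry over. Pictures are saved under pics/ and viewed, at most 12 in all, crops included, and the job is handed in when it is done.

Besides the shell and the picture viewer there is one more tool, called after ">>>" by a JSON object that holds its "fn" and its "kwargs", one argument or row to a line. servo_tool: Moves the arm, as the interface text tells. Its arguments: {"type":"object","properties":{"increments":{"type":"array"},"grip_force":{"type":"number"}},"required":["increments"]}

```bash
mkdir -p pics
python3 - <<'E'
from workcell import env
import cv2,numpy as np
s=env.get_state();print(s)
ims=[]
for n in("top","scene"):
    im=env.read_camera(n);cv2.imwrite(f"pics/{n}0.png",im[:,:,::-1]);print(n,env.get_calibration(n))
print(env.get_calibration("wrist"))
E
```

```text
{'clock': 0.0, 'joint_pos': array([-1.37261433e+00,  3.14000307e-01,  4.50041940e-02,  1.30359641e+00,
        2.33120724e-05,  1.43122940e+00]), 'qvel': array([ 0.00146931, -0.00047966, -0.00012261,  0.00067022,  0.00104401,
       -0.00018703]), 'tau': array([ 1.59667916e-04, -4.80630863e+01,  2.98530650e+01,  1.97188620e-02,
       -2.35193093e-04, -5.77546501e-06]), 'tcp_pos': array([ 0.19045121, -0.54201758,  0.23041923]), 'orientation': array([-8.98054845e-04,  9.85774168e-01,  1.68072853e-01, -1.46662732e-05]), 'wrist_force': array([-0.66976728, -0.27914453, -0.19636738]), 'ft_torque': array([ 0.02014315, -0.00660991,  0.04155161]), 'grip_force': 0.0, 'finger_gap': 0.08565192413149202}
top {'vertical_fov': 51.86108334164174, 'cx': 279.957165619333, 'cy': 208.65098080298065, 'k1': -0.1187510181612409, 'rvec': array([ 2.16166382, -2.17596435,  0.1193111 ]), 'tvec': array([-0.02397177,  0.5488109 ,  1.17741149])}
scene {'vertical_fov': 54.72132048075662, 'cx': 281.2196232484729, 'cy': 213.86986359502123, 'k1': 0.039983582804413796, 'rvec': array([ 1.78740593,  1.57946466, -0.76283649]), 'tvec': array([-0.04887863, -0.27919105,  1.71781693])}
{'vertical_fov': 60.9223269903236, 'cx': 275.22892887980134, 'cy': 213.89451037583387, 'k1': -0.0899936933912705, 'tool_from_camera': array([[ 9.03639453e-04, -9.61785225e-01, -2.73803514e-01,
         6.90649840e-02],
       [ 9.99998561e-01,  4.75920234e-04,  1.62855873e-03,
         3.43645285e-04],
       [-1.43601509e-03, -2.73804592e-01,  9.61784271e-01,
        -1.41980821e-01],
       [ 0.00000000e+00,  0.00000000e+00,  0.00000000e+00,
         1.00000000e+00]])}
```

View pics/top0.png

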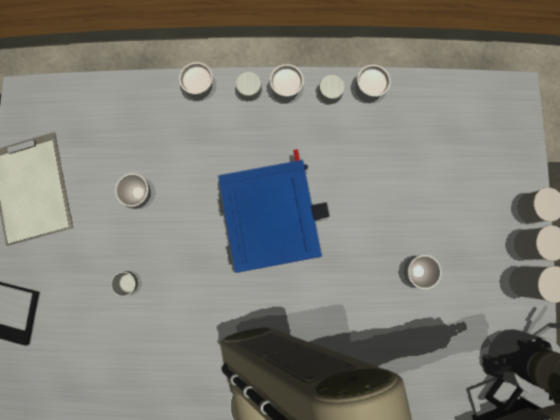

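View pics/scene0.png

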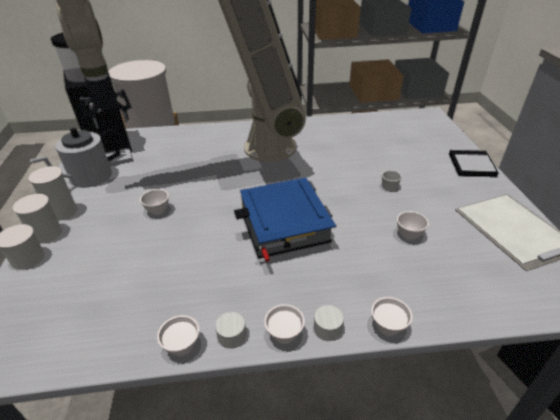

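The top view shows the blue lid at about (270,215), tab at (320,211), red peg at (297,156); the hinge is on the left (+y) and the rod end is up (+x). The scene view agrees. I'll fit the lid outline on the z=96 mm plane next.

```bash
cat > h.py <<'E'
from workcell import env
import cv2,numpy as np
from scipy.spatial.transform import Rotation as R
def K(c):
    f=210/np.tan(np.radians(c["vertical_fov"]/2));return np.array([[f,0,c["cx"]],[0,f,c["cy"]],[0,0,1.]]),np.array([c["k1"],0,0,0.])
def onplane(name,uv,z):
    c=env.get_calibration(name);k,d=K(c)
    n=cv2.undistortPoints(np.float64(uv).reshape(-1,1,2),k,d).reshape(-1,2)
    n=np.c_[n,np.ones(len(n))]
    if name=="wrist":
        s=env.get_state();T=c["tool_from_camera"];q=s["orientation"];Rt=R.from_quat([*q[1:],q[0]]).as_matrix()
        Rw=Rt@T[:3,:3];o=s["tcp_pos"]+Rt@T[:3,3];dw=n@Rw.T
    else:
        Rc=cv2.Rodrigues(c["rvec"])[0];o=-Rc.T@c["tvec"];dw=n@Rc
    return o+dw*((z-o[2])/dw[:,2])[:,None]
def biggest(m):
    cs=cv2.findContours(m.astype(np.uint8),cv2.RETR_EXTERNAL,cv2.CHAIN_APPROX_NONE)[0]
    return max(cs,key=cv2.contourArea).reshape(-1,2).astype(float)
E
python3 - <<'E'
from h import *
im=cv2.imread("pics/top0.png").astype(int);b,g,r=im[...,0],im[...,1],im[...,2]
blue=(b>80)&(b>r*1.8)&(b>g*1.3)
c=biggest(blue);P=onplane("top",c,.096)
rect=cv2.minAreaRect(P[:,:2].astype(np.float32)*1000);print("lid",rect);print(cv2.boxPoints(rect).round())
red=(r>100)&(r>2*b)&(r>2*g);red[:130]=0;red[200:]=0;red[:,:250]=0;red[:,340:]=0
c=biggest(red);print("red px",c.min(0),c.max(0));Pr=onplane("top",c,.06)*1000;print(Pr.mean(0),Pr.min(0),Pr.max(0))
dk=(im.max(2)<45);dk[:195]=0;dk[225:]=0;dk[:,:300]=0;dk[:,340:]=0
c=biggest(dk);print("tab px",c.min(0),c.max(0));Pt=onplane("top",c,.1)*1000;print(cv2.minAreaRect(Pt[:,:2].astype(np.float32)))
# chest frame
box=cv2.boxPoints(rect)/1000
e=[box[(i+1)%4]-box[i] for i in range(2)]
ax=[v/np.linalg.norm(v) for v in e];cx=max(ax+[-v for v in ax],key=lambda v:v[0]);cy=np.array([-cx[1],cx[0]])
ctr=np.array(rect[0])/1000  # own x=12.5, own y=115-116
O=ctr-cx*.0125-cy*(-.001)
print("angle",np.degrees(np.arctan2(cx[1],cx[0])),"O",O)
w=lambda x,y:(O+cx*x/1000+cy*y/1000).round(4)
print("tab",w(0,115-252),"peg",w(160,-105),"hinge",w(0,115),"pivot",w(130,25))
E
```

```text
lid ((525.0765380859375, 1.2653961181640625), (261.0790100097656, 231.82327270507812), 10.296442031860352)
[[ 376.   92.]
 [ 417. -136.]
 [ 674.  -89.]
 [ 633.  139.]]
red px [294. 150.] [298. 159.]
[695.63819064 -72.94528815  60.        ] [682.89370527 -78.34549834  60.        ] [708.40308301 -67.34661697  60.        ]
tab px [313. 204.] [327. 218.]
((534.403564453125, -131.68128967285156), (34.644474029541016, 35.5482292175293), 11.491260528564453)
angle 10.296442 O [5.12599095e-01 1.50282737e-05]
tab [ 0.5371 -0.1348] peg [ 0.6888 -0.0747] hinge [0.492  0.1132] pivot [0.636  0.0478]
```

>>> {"fn": "servo_tool", "kwargs": {
  "increments": [
    {"grip": 0, "x": 33, "y": -18.9, "z": 0, "roll": 0},
    {"grip": 0, "x": 33, "y": -18.9, "z": 0, "roll": 0},
    {"grip": 0, "x": 33, "y": -18.9, "z": 0, "roll": 0},
    {"grip": 0, "x": 33, "y": -18.9, "z": 0, "roll": 0},
    {"grip": 0, "x": 33, "y": -18.9, "z": 0, "roll": 0}
  ],
  "grip_force": 25
}}

```text
clock: 0.52
tcp_pos: [0.3155, -0.3971, 0.2309]
orientation: [-0.0, 0.986, 0.168, -0.0]
wrist_force: [0.6, -1.2, -0.4]
finger_gap: 0.0852
grip_force: 0.0
```

>>> {"fn": "servo_tool", "kwargs": {
  "increments": [
    {"grip": 0, "x": 33, "y": -18.9, "z": 0, "roll": 0},
    {"grip": 0, "x": 33, "y": -18.9, "z": 0, "roll": 0},
    {"grip": 0, "x": 33, "y": -18.9, "z": 0, "roll": 0},
    {"grip": 0, "x": 33, "y": -18.9, "z": 0, "roll": 0},
    {"grip": 0, "x": 33, "y": -18.9, "z": 0, "roll": 0}
  ]
}}

```text
clock: 0.93
tcp_pos: [0.44, -0.2531, 0.2311]
orientation: [-0.0, 0.986, 0.168, -0.0]
wrist_force: [0.6, 0.2, -0.5]
finger_gap: 0.0856
grip_force: 0.0
```

>>> {"fn": "servo_tool", "kwargs": {
  "increments": [
    {"grip": 0, "x": 33, "y": -18.9, "z": 0, "roll": 0},
    {"grip": 0, "x": 33, "y": -18.9, "z": 0, "roll": 0},
    {"grip": 0, "x": 33, "y": -18.9, "z": 0, "roll": 0},
    {"grip": 0, "x": 33, "y": -18.9, "z": 0, "roll": 0},
    {"grip": 0, "x": 0, "y": 0, "z": 0, "roll": -6.75}
  ]
}}

```text
clock: 1.35
tcp_pos: [0.5419, -0.1348, 0.2306]
orientation: [-0.001, 0.974, 0.229, 0.001]
wrist_force: [-0.2, -0.2, 0.4]
finger_gap: 0.0852
grip_force: 0.0
```

>>> {"fn": "servo_tool", "kwargs": {
  "increments": [
    {"grip": 0, "x": 0, "y": 0, "z": 0, "roll": -6.75},
    {"grip": 0, "x": 0, "y": 0, "z": 0, "roll": -6.75},
    {"grip": 0, "x": 0, "y": 0, "z": 0, "roll": -6.75},
    {"grip": 0, "x": 0, "y": 0, "z": 0, "roll": -6.75},
    {"grip": 0, "x": 0, "y": 0, "z": 0, "roll": -6.75}
  ]
}}

```text
clock: 1.77
tcp_pos: [0.5385, -0.1395, 0.2307]
orientation: [-0.0, 0.865, 0.502, -0.0]
wrist_force: [0.7, 0.3, 0.2]
finger_gap: 0.0854
grip_force: 0.0
```

>>> {"fn": "servo_tool", "kwargs": {
  "increments": [
    {"grip": 0, "x": 0, "y": 0, "z": 0, "roll": -6.75},
    {"grip": 0, "x": 0, "y": 0, "z": 0, "roll": -6.75},
    {"grip": 0, "x": 0, "y": 0, "z": 0, "roll": -6.75},
    {"grip": 0, "x": 0, "y": 0, "z": 0, "roll": -6.75},
    {"grip": 0, "x": 0, "y": 0, "z": 0, "roll": -6.75}
  ]
}}

```text
clock: 2.18
tcp_pos: [0.5385, -0.1397, 0.2308]
orientation: [-0.0, 0.682, 0.731, -0.0]
wrist_force: [-0.0, 0.5, 0.4]
finger_gap: 0.0856
grip_force: 0.0
```

>>> {"fn": "servo_tool", "kwargs": {
  "increments": [
    {"grip": 0, "x": 0, "y": 0, "z": 0, "roll": -6.75},
    {"grip": 0, "x": 0, "y": 0, "z": 0, "roll": 0}
  ]
}}

```text
clock: 2.35
tcp_pos: [0.5385, -0.1397, 0.2308]
orientation: [-0.0, 0.639, 0.769, -0.0]
wrist_force: [0.1, -0.1, -0.8]
finger_gap: 0.0855
grip_force: 0.0
```

Run:
```python
from h import *
s=env.get_state();print(s["tcp_pos"],s["orientation"],s["joint_pos"].round(2))
im=env.read_camera("wrist");cv2.imwrite("pics/w1.png",im[:,:,::-1])
m=im.max(2)<45
```

```text
[ 0.53845456 -0.13965881  0.23080121] [-4.82294165e-04  6.39314332e-01  7.68945328e-01 -1.85041871e-04] [-0.4   0.28 -0.    1.29 -0.    0.99]
```

View pics/w1.png

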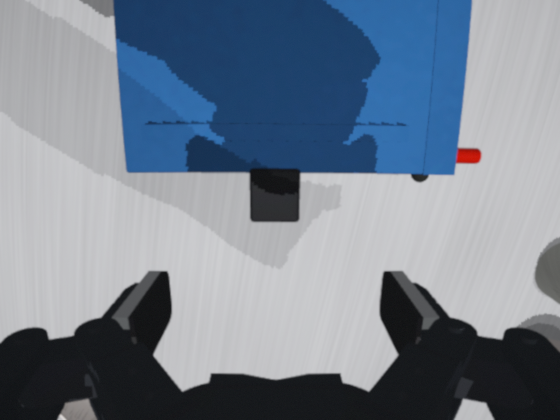

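The tab is seen at columns 250–299, rows 169–221; the lid's free edge runs along row ~172, and the peg is at (468,156). Computing where these lie.

Run:
```python
from h import *
P=onplane("wrist",[[250.5,221],[299,221],[127,171.5],[455,174.5],[250.5,172.5],[299,173]],[.099,.099,.096,.096,.099,.099]);print(P.round(4))
e=P[3]-P[2];print(np.linalg.norm(e),np.degrees(np.arctan2(e[1],e[0])))
p=onplane("wrist",[[480,156],[458,156]],.06);print(p)
a=np.radians(10.3);cx=np.array([np.cos(a),np.sin(a)]);cy=np.array([-cx[1],cx[0]])
t=P[:2,:2].mean(0);print("tabend mid",t,"-> O",t+cy*.157, "lid corners -> O",P[2,:2]+cx*.119+cy*.117,P[3,:2]-cx*.144+cy*.117)
print("peg end->O",p[0,:2]-cx*.183+cy*.105)
```

```text
[[ 0.5214 -0.1582  0.099 ]
 [ 0.5597 -0.1513  0.099 ]
 [ 0.4181 -0.1363  0.096 ]
 [ 0.6759 -0.0917  0.096 ]
 [ 0.5151 -0.1195  0.099 ]
 [ 0.5521 -0.1132  0.099 ]]
0.261632228339281 9.80515019897875
[[ 0.71351856 -0.07360352  0.06      ]
 [ 0.69302029 -0.07768865  0.06      ]]
tabend mid [ 0.54055305 -0.15475793] -> O [ 5.12481102e-01 -2.87979244e-04] lid corners -> O [5.14216316e-01 1.29869362e-04] [ 0.51326501 -0.00233965]
peg end->O [ 0.51469336 -0.0030164 ]
```

>>> {"fn": "servo_tool", "kwargs": {
  "increments": [
    {"grip": 0, "x": 0, "y": 0, "z": 35, "roll": 0},
    {"grip": 0, "x": 0, "y": 0, "z": 35, "roll": 0},
    {"grip": 0, "x": 0, "y": 0, "z": 35, "roll": 0},
    {"grip": 0, "x": 0, "y": 0, "z": 35, "roll": 0},
    {"grip": 0, "x": 0, "y": 0, "z": 21, "roll": 0}
  ],
  "grip_force": 25
}}

```text
clock: 2.82
tcp_pos: [0.5365, -0.1389, 0.0665]
orientation: [-0.002, 0.642, 0.767, -0.001]
wrist_force: [-0.1, 0.5, 0.2]
finger_gap: 0.0853
grip_force: 0.0
```

>>> {"fn": "servo_tool", "kwargs": {
  "increments": [
    {"grip": 1},
    {"grip": 1},
    {"grip": 1},
    {"grip": 1},
    {"grip": 1}
  ]
}}

```text
invalid input at $.increments[0]: expected keys grip, x, y, z, roll
```

>>> {"fn": "servo_tool", "kwargs": {
  "increments": [
    {"grip": 1},
    {"grip": 1},
    {"grip": 1}
  ]
}}

```text
invalid input at $.increments[0]: expected keys grip, x, y, z, roll
```

>>> {"fn": "servo_tool", "kwargs": {
  "increments": [
    {"grip": 1, "x": 0, "y": 0, "z": 0, "roll": 0},
    {"grip": 1, "x": 0, "y": 0, "z": 0, "roll": 0},
    {"grip": 1, "x": 0, "y": 0, "z": 0, "roll": 0},
    {"grip": 1, "x": 0, "y": 0, "z": 0, "roll": 0},
    {"grip": 1, "x": 0, "y": 0, "z": 0, "roll": 0}
  ]
}}

```text
clock: 3.23
tcp_pos: [0.5379, -0.1408, 0.0726]
orientation: [0.0, 0.641, 0.768, -0.002]
wrist_force: [-8.0, -1.6, 5.7]
finger_gap: 0.0398
grip_force: 27.1
```

>>> {"fn": "servo_tool", "kwargs": {
  "increments": [
    {"grip": 1, "x": 0, "y": 0, "z": 0, "roll": 0},
    {"grip": 1, "x": 0, "y": 0, "z": 0, "roll": 0},
    {"grip": 1, "x": 0, "y": 0, "z": 0, "roll": 0}
  ]
}}

```text
clock: 3.48
tcp_pos: [0.5379, -0.1408, 0.0726]
orientation: [0.001, 0.641, 0.767, -0.001]
wrist_force: [-7.0, -2.6, 5.5]
finger_gap: 0.0393
grip_force: 27.0
```

Run:
```python
import numpy as np
r=257;z0=3
def p(t): return np.array([-r*np.cos(t)-z0*np.sin(t), r*np.sin(t)+z0*np.cos(t)-0])
ts=np.linspace(0,1.55,31)
P=np.array([p(t) for t in ts]);D=np.diff(P,axis=0)
for i,d in enumerate(D): print(round(ts[i+1],2),d.round(1),end="; ")
```

```text
0.05 [ 0.2 13.3]; 0.1 [ 0.9 13.2]; 0.16 [ 1.6 13.1]; 0.21 [ 2.2 13. ]; 0.26 [ 2.9 12.9]; 0.31 [ 3.6 12.7]; 0.36 [ 4.2 12.5]; 0.41 [ 4.9 12.2]; 0.46 [ 5.5 12. ]; 0.52 [ 6.1 11.6]; 0.57 [ 6.7 11.3]; 0.62 [ 7.3 10.9]; 0.67 [ 7.9 10.5]; 0.72 [ 8.4 10.1]; 0.78 [8.9 9.6]; 0.83 [9.4 9.1]; 0.88 [9.9 8.6]; 0.93 [10.3  8.1]; 0.98 [10.8  7.5]; 1.03 [11.1  7. ]; 1.08 [11.5  6.4]; 1.14 [11.8  5.8]; 1.19 [12.1  5.1]; 1.24 [12.4  4.5]; 1.29 [12.6  3.8]; 1.34 [12.8  3.2]; 1.4 [13.   2.5]; 1.45 [13.1  1.8]; 1.5 [13.2  1.1]; 1.55 [13.3  0.5];
```

>>> {"fn": "servo_tool", "kwargs": {
  "increments": [
    {"grip": 1, "x": 0.2, "y": 0, "z": -13.3, "roll": 0},
    {"grip": 1, "x": 0.9, "y": 0, "z": -13.2, "roll": 0},
    {"grip": 1, "x": 1.6, "y": 0, "z": -13.1, "roll": 0},
    {"grip": 1, "x": 2.2, "y": 0, "z": -13, "roll": 0},
    {"grip": 1, "x": 2.9, "y": 0, "z": -12.9, "roll": 0}
  ]
}}

```text
clock: 3.9
tcp_pos: [0.5362, -0.1318, 0.1372]
orientation: [-0.001, 0.641, 0.768, -0.0]
wrist_force: [-3.3, 1.8, -5.2]
finger_gap: 0.0392
grip_force: 26.1
```

>>> {"fn": "servo_tool", "kwargs": {
  "increments": [
    {"grip": 1, "x": 3.6, "y": 0, "z": -12.7, "roll": 0},
    {"grip": 1, "x": 4.2, "y": 0, "z": -12.5, "roll": 0},
    {"grip": 1, "x": 4.9, "y": 0, "z": -12.2, "roll": 0},
    {"grip": 1, "x": 5.5, "y": 0, "z": -12, "roll": 0},
    {"grip": 1, "x": 6.1, "y": 0, "z": -11.6, "roll": 0}
  ]
}}

```text
clock: 4.32
tcp_pos: [0.5318, -0.1076, 0.1981]
orientation: [-0.001, 0.641, 0.768, -0.0]
wrist_force: [-2.2, 3.0, -5.9]
finger_gap: 0.0395
grip_force: 26.4
```

Lifting well; continue the arc.

>>> {"fn": "servo_tool", "kwargs": {
  "increments": [
    {"grip": 1, "x": 6.7, "y": 0, "z": -11.3, "roll": 0},
    {"grip": 1, "x": 7.3, "y": 0, "z": -10.9, "roll": 0},
    {"grip": 1, "x": 7.9, "y": 0, "z": -10.5, "roll": 0},
    {"grip": 1, "x": 8.4, "y": 0, "z": -10.1, "roll": 0},
    {"grip": 1, "x": 8.9, "y": 0, "z": -9.6, "roll": 0}
  ]
}}

```text
clock: 4.73
tcp_pos: [0.525, -0.0693, 0.2503]
orientation: [-0.0, 0.641, 0.768, -0.001]
wrist_force: [-4.6, -0.2, -5.7]
finger_gap: 0.0395
grip_force: 26.7
```

>>> {"fn": "servo_tool", "kwargs": {
  "increments": [
    {"grip": 1, "x": 9.4, "y": 0, "z": -9.1, "roll": 0},
    {"grip": 1, "x": 9.9, "y": 0, "z": -8.6, "roll": 0},
    {"grip": 1, "x": 10.3, "y": 0, "z": -8.1, "roll": 0},
    {"grip": 1, "x": 10.8, "y": 0, "z": -7.5, "roll": 0},
    {"grip": 1, "x": 11.1, "y": 0, "z": -7, "roll": 0}
  ]
}}

```text
clock: 5.15
tcp_pos: [0.5159, -0.019, 0.2909]
orientation: [0.001, 0.641, 0.768, -0.001]
wrist_force: [-4.3, -2.6, -4.0]
finger_gap: 0.0397
grip_force: 27.1
```

>>> {"fn": "servo_tool", "kwargs": {
  "increments": [
    {"grip": 1, "x": 11.5, "y": 0, "z": -6.4, "roll": 0},
    {"grip": 1, "x": 11.8, "y": 0, "z": -5.8, "roll": 0},
    {"grip": 1, "x": 12.1, "y": 0, "z": -5.1, "roll": 0},
    {"grip": 1, "x": 12.4, "y": 0, "z": -4.5, "roll": 0},
    {"grip": 1, "x": 12.6, "y": 0, "z": -3.8, "roll": 0}
  ]
}}

```text
clock: 5.57
tcp_pos: [0.5053, 0.0401, 0.3172]
orientation: [0.002, 0.641, 0.768, -0.001]
wrist_force: [-4.4, -3.9, 0.6]
finger_gap: 0.0393
grip_force: 28.1
```

>>> {"fn": "servo_tool", "kwargs": {
  "increments": [
    {"grip": 1, "x": 12.8, "y": 0, "z": -3.2, "roll": 0},
    {"grip": 1, "x": 13, "y": 0, "z": -2.5, "roll": 0},
    {"grip": 1, "x": 13.1, "y": 0, "z": -1.8, "roll": 0},
    {"grip": 1, "x": 13.2, "y": 0, "z": -1.1, "roll": 0},
    {"grip": 1, "x": 13.3, "y": 0, "z": -0.5, "roll": 0}
  ]
}}

```text
clock: 5.98
tcp_pos: [0.4937, 0.1047, 0.3272]
orientation: [0.002, 0.641, 0.768, 0.0]
wrist_force: [-5.8, -4.3, 3.8]
finger_gap: 0.0397
grip_force: 30.1
```

>>> {"fn": "servo_tool", "kwargs": {
  "increments": [
    {"grip": 1, "x": 9, "y": 0, "z": 0, "roll": 0},
    {"grip": 1, "x": 0, "y": 0, "z": 0, "roll": 0},
    {"grip": 1, "x": 0, "y": 0, "z": 0, "roll": 0}
  ]
}}

```text
clock: 6.23
tcp_pos: [0.492, 0.1144, 0.3272]
orientation: [0.001, 0.64, 0.768, 0.001]
wrist_force: [-5.9, -2.1, 6.1]
finger_gap: 0.0395
grip_force: 30.6
```

>>> {"fn": "servo_tool", "kwargs": {
  "increments": [
    {"grip": 0, "x": 0, "y": 0, "z": 0, "roll": 0},
    {"grip": 0, "x": 0, "y": 0, "z": 0, "roll": 0},
    {"grip": 0, "x": 0, "y": 0, "z": 0, "roll": 0},
    {"grip": 0, "x": 0, "y": 0, "z": 0, "roll": 0},
    {"grip": 0, "x": 0, "y": 0, "z": 0, "roll": 0}
  ]
}}

```text
clock: 6.65
tcp_pos: [0.4929, 0.1137, 0.3244]
orientation: [0.0, 0.64, 0.768, 0.0]
wrist_force: [-0.1, 0.1, 1.2]
finger_gap: 0.0856
grip_force: 0.0
```

>>> {"fn": "servo_tool", "kwargs": {
  "increments": [
    {"grip": 0, "x": 0, "y": 0, "z": -20, "roll": 0},
    {"grip": 0, "x": 0, "y": 0, "z": -30, "roll": 0},
    {"grip": 0, "x": 0, "y": 0, "z": -30, "roll": 0},
    {"grip": 0, "x": 0, "y": 0, "z": 0, "roll": 0}
  ]
}}

```text
clock: 6.98
tcp_pos: [0.4938, 0.1137, 0.4096]
orientation: [0.003, 0.641, 0.768, 0.003]
wrist_force: [-1.0, 0.6, 0.4]
finger_gap: 0.0852
grip_force: 0.0
```

Run:
```python
from h import *
s=env.get_state();print(s["tcp_pos"],s["joint_pos"].round(2))
im=env.read_camera("scene");cv2.imwrite("pics/s1.png",cv2.resize(im[100:300,150:420,::-1],None,fx=2,fy=2))
```

```text
[0.49378424 0.11365251 0.40958273] [ 0.07  0.19  0.32  1.69 -0.    1.46]
```

View pics/s1.png

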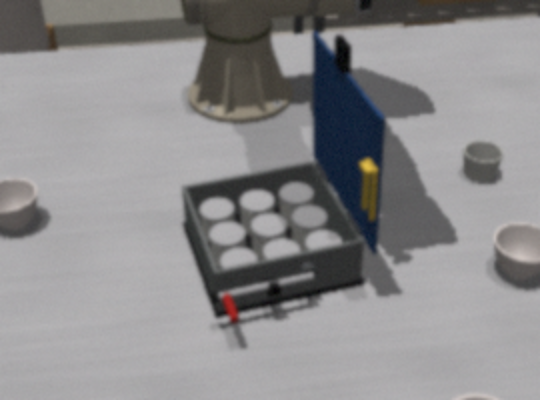

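The lid stands upright by itself, with the yellow slot at about crop (368,190); the rod is still in its clip, with its peg at crop (230,305). Next I go above the peg with the roll turned −90°.

>>> {"fn": "servo_tool", "kwargs": {
  "increments": [
    {"grip": 0, "x": -32, "y": 23.6, "z": 0, "roll": 0},
    {"grip": 0, "x": -32, "y": 23.6, "z": 0, "roll": 0},
    {"grip": 0, "x": -32, "y": 23.6, "z": 0, "roll": 0},
    {"grip": 0, "x": -32, "y": 23.6, "z": 0, "roll": 0},
    {"grip": 0, "x": -32, "y": 23.6, "z": 0, "roll": 0}
  ]
}}

```text
clock: 7.45
tcp_pos: [0.6383, -0.0239, 0.4032]
orientation: [-0.0, 0.64, 0.768, -0.0]
wrist_force: [0.8, 0.5, 1.1]
finger_gap: 0.0852
grip_force: 0.0
```

>>> {"fn": "servo_tool", "kwargs": {
  "increments": [
    {"grip": 0, "x": -32, "y": 23.6, "z": 0, "roll": 0},
    {"grip": 0, "x": -32, "y": 23.6, "z": 0, "roll": 0},
    {"grip": 0, "x": 0, "y": 0, "z": 40, "roll": -6.93},
    {"grip": 0, "x": 0, "y": 0, "z": 40, "roll": -6.93},
    {"grip": 0, "x": 0, "y": 0, "z": 40, "roll": -6.93}
  ]
}}

```text
clock: 7.87
tcp_pos: [0.693, -0.0701, 0.2945]
orientation: [0.002, 0.505, 0.863, 0.001]
wrist_force: [1.3, 0.3, 0.6]
finger_gap: 0.0853
grip_force: 0.0
```

>>> {"fn": "servo_tool", "kwargs": {
  "increments": [
    {"grip": 0, "x": 0, "y": 0, "z": 40, "roll": -6.93},
    {"grip": 0, "x": 0, "y": 0, "z": 30, "roll": -6.93},
    {"grip": 0, "x": 0, "y": 0, "z": 0, "roll": -6.93},
    {"grip": 0, "x": 0, "y": 0, "z": 0, "roll": -6.93},
    {"grip": 0, "x": 0, "y": 0, "z": 0, "roll": -6.93}
  ]
}}

```text
clock: 8.28
tcp_pos: [0.6871, -0.068, 0.2255]
orientation: [-0.002, 0.224, 0.974, -0.0]
wrist_force: [0.1, 0.4, 0.5]
finger_gap: 0.0853
grip_force: 0.0
```

>>> {"fn": "servo_tool", "kwargs": {
  "increments": [
    {"grip": 0, "x": 0, "y": 0, "z": 0, "roll": -6.93},
    {"grip": 0, "x": 0, "y": 0, "z": 0, "roll": -6.93},
    {"grip": 0, "x": 0, "y": 0, "z": 0, "roll": -6.93},
    {"grip": 0, "x": 0, "y": 0, "z": 0, "roll": -6.93},
    {"grip": 0, "x": 0, "y": 0, "z": 0, "roll": -6.93}
  ]
}}

```text
clock: 8.7
tcp_pos: [0.6878, -0.0681, 0.2268]
orientation: [-0.001, -0.076, 0.997, 0.0]
wrist_force: [-0.0, -0.4, -0.5]
finger_gap: 0.0855
grip_force: 0.0
```

>>> {"fn": "servo_tool", "kwargs": {
  "increments": [
    {"grip": 0, "x": 0, "y": 0, "z": 0, "roll": 0},
    {"grip": 0, "x": 0, "y": 0, "z": 0, "roll": 0}
  ]
}}

```text
clock: 8.87
tcp_pos: [0.6879, -0.0681, 0.2272]
orientation: [-0.001, -0.071, 0.997, 0.0]
wrist_force: [-0.0, 0.4, -0.8]
finger_gap: 0.0853
grip_force: 0.0
```

Run:
```python
from h import *
s=env.get_state();print(s["tcp_pos"],s["orientation"],s["joint_pos"].round(2))
im=env.read_camera("wrist");cv2.imwrite("pics/w2.png",im[:,:,::-1])
r,g,b=[im[...,i].astype(int) for i in range(3)]
c=biggest((r>90)&(r>2*b)&(r>2*g));print(cv2.minAreaRect(c.astype(np.float32)))
P=onplane("wrist",cv2.boxPoints(cv2.minAreaRect(c.astype(np.float32))),.06);print(P,P.mean(0))
```

```text
[ 0.68790414 -0.06811965  0.22720311] [-7.45936572e-04 -7.12658898e-02  9.97457057e-01  1.89716743e-04] [-0.21  0.56  0.41  1.42 -0.   -0.36]
((265.5, 176.0), (22.0, 15.0), 90.0)
[[ 0.66456919 -0.08736047  0.06      ]
 [ 0.66271004 -0.0744588   0.06      ]
 [ 0.68199181 -0.07170108  0.06      ]
 [ 0.68388544 -0.08480785  0.06      ]] [ 0.67328912 -0.07958205  0.06      ]
```

View pics/w2.png

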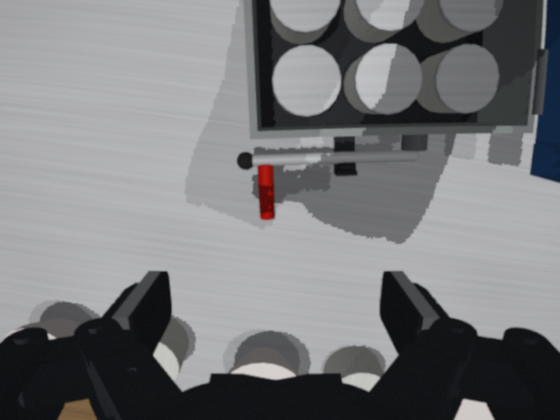

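The rod lies level in its clip, the ball at (246,160), the red peg from (266,165) to (267,219).

Run:
```python
from h import *
s=env.get_state()
P=onplane("wrist",[[265,166],[267,218],[246,160]],[.062,.062,.06]);print(P)
q=s["orientation"];Rt=R.from_quat([*q[1:],q[0]]).as_matrix()
a=np.radians(10);cx=np.array([np.cos(a),np.sin(a),0])
tgt=P[1]-cx*.018; d=Rt.T@(tgt-s["tcp_pos"]);print("target",tgt,"tool delta mm",d*1000)
```

```text
[[ 0.66427507 -0.08120166  0.062     ]
 [ 0.7104197  -0.07306723  0.062     ]
 [ 0.66173125 -0.09822886  0.06      ]]
target [ 0.69269316 -0.0761929   0.062     ] tool delta mm [ -3.70921064  -8.72347064 165.45132323]
```

>>> {"fn": "servo_tool", "kwargs": {
  "increments": [
    {"grip": 0, "x": -4, "y": -9, "z": 36, "roll": -2},
    {"grip": 0, "x": 0, "y": 0, "z": 38, "roll": 0},
    {"grip": 0, "x": 0, "y": 0, "z": 38, "roll": 0},
    {"grip": 0, "x": 0, "y": 0, "z": 38, "roll": 0},
    {"grip": 0, "x": 0, "y": 0, "z": 36, "roll": 0}
  ],
  "grip_force": 30
}}

```text
clock: 9.33
tcp_pos: [0.6929, -0.0764, 0.0402]
orientation: [-0.0, -0.089, 0.996, 0.0]
wrist_force: [-0.1, 0.1, 0.3]
finger_gap: 0.0856
grip_force: 0.0
```

>>> {"fn": "servo_tool", "kwargs": {
  "increments": [
    {"grip": 0, "x": 0, "y": 0, "z": 0, "roll": 0},
    {"grip": 1, "x": 0, "y": 0, "z": 0, "roll": 0},
    {"grip": 1, "x": 0, "y": 0, "z": 0, "roll": 0},
    {"grip": 1, "x": 0, "y": 0, "z": 0, "roll": 0},
    {"grip": 1, "x": 0, "y": 0, "z": 0, "roll": 0}
  ]
}}

```text
clock: 9.75
tcp_pos: [0.6958, -0.077, 0.0458]
orientation: [0.003, -0.09, 0.996, -0.001]
wrist_force: [-0.1, -0.5, 0.3]
finger_gap: 0.0383
grip_force: 0.0
```

>>> {"fn": "servo_tool", "kwargs": {
  "increments": [
    {"grip": 1, "x": 0, "y": 0, "z": 0, "roll": 0},
    {"grip": 1, "x": 0, "y": 0, "z": 0, "roll": 0},
    {"grip": 1, "x": 0, "y": 0, "z": 0, "roll": 0},
    {"grip": 1, "x": 0, "y": 0, "z": 0, "roll": 0}
  ]
}}

```text
clock: 10.08
tcp_pos: [0.6945, -0.0751, 0.0445]
orientation: [0.002, -0.091, 0.996, 0.001]
wrist_force: [-0.9, 4.1, 5.4]
finger_gap: 0.0131
grip_force: 29.6
```

Run:
```python
import numpy as np
ts=np.linspace(0,1.65,26);P=np.c_[-130*np.cos(ts),130*np.sin(ts)]
for t,d in zip(ts[1:],np.diff(P,axis=0)): print(round(t,2),d.round(1),end="; ")
```

```text
0.07 [0.3 8.6]; 0.13 [0.8 8.5]; 0.2 [1.4 8.5]; 0.26 [2.  8.4]; 0.33 [2.5 8.2]; 0.4 [3. 8.]; 0.46 [3.6 7.8]; 0.53 [4.1 7.5]; 0.59 [4.6 7.3]; 0.66 [5.  6.9]; 0.73 [5.5 6.6]; 0.79 [5.9 6.2]; 0.86 [6.3 5.8]; 0.92 [6.7 5.4]; 0.99 [7.  4.9]; 1.06 [7.3 4.5]; 1.12 [7.6 4. ]; 1.19 [7.8 3.5]; 1.25 [8.1 2.9]; 1.32 [8.2 2.4]; 1.39 [8.4 1.9]; 1.45 [8.5 1.3]; 1.52 [8.5 0.7]; 1.58 [8.6 0.2]; 1.65 [ 8.6 -0.4];
```

>>> {"fn": "servo_tool", "kwargs": {
  "increments": [
    {"grip": 1, "x": 0, "y": 0.3, "z": -8.6, "roll": 0},
    {"grip": 1, "x": 0, "y": 0.8, "z": -8.5, "roll": 0},
    {"grip": 1, "x": 0, "y": 1.4, "z": -8.5, "roll": 0},
    {"grip": 1, "x": 0, "y": 2, "z": -8.4, "roll": 0},
    {"grip": 1, "x": 0, "y": 2.5, "z": -8.2, "roll": 0}
  ]
}}

```text
clock: 10.5
tcp_pos: [0.6932, -0.0693, 0.0858]
orientation: [0.001, -0.091, 0.996, -0.0]
wrist_force: [4.5, 2.3, -3.7]
finger_gap: 0.0131
grip_force: 29.2
```

>>> {"fn": "servo_tool", "kwargs": {
  "increments": [
    {"grip": 1, "x": 0, "y": 3, "z": -8, "roll": 0},
    {"grip": 1, "x": 0, "y": 3.6, "z": -7.8, "roll": 0},
    {"grip": 1, "x": 0, "y": 4.1, "z": -7.5, "roll": 0},
    {"grip": 1, "x": 0, "y": 4.6, "z": -7.3, "roll": 0},
    {"grip": 1, "x": 0, "y": 5, "z": -6.9, "roll": 0}
  ]
}}

```text
clock: 10.92
tcp_pos: [0.6901, -0.0514, 0.1241]
orientation: [0.002, -0.09, 0.996, -0.002]
wrist_force: [6.4, -4.1, 0.3]
finger_gap: 0.0126
grip_force: 29.3
```

>>> {"fn": "servo_tool", "kwargs": {
  "increments": [
    {"grip": 1, "x": 0, "y": 5.5, "z": -6.6, "roll": 0},
    {"grip": 1, "x": 0, "y": 5.9, "z": -6.2, "roll": 0},
    {"grip": 1, "x": 0, "y": 6.3, "z": -5.8, "roll": 0},
    {"grip": 1, "x": 0, "y": 6.7, "z": -5.4, "roll": 0},
    {"grip": 1, "x": 0, "y": 7, "z": -4.9, "roll": 0}
  ]
}}

```text
clock: 11.33
tcp_pos: [0.6852, -0.023, 0.1552]
orientation: [0.003, -0.089, 0.996, -0.005]
wrist_force: [1.5, -10.1, 8.2]
finger_gap: 0.0126
grip_force: 29.2
```

Run:
```python
from h import *
im=env.read_camera("scene");cv2.imwrite("pics/s2.png",cv2.resize(im[60:310,130:430,::-1],None,fx=2,fy=2))
```

```text
(no output)
```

View pics/s2.png

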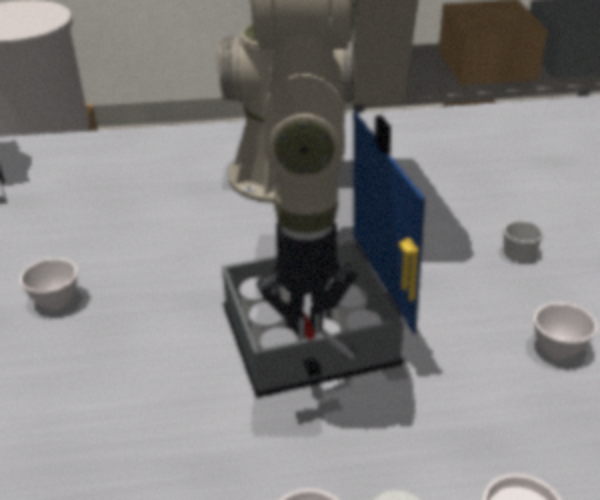

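The peg is between the fingers at crop (309,325) and the rod is rising with it. I'll continue the arc.

>>> {"fn": "servo_tool", "kwargs": {
  "increments": [
    {"grip": 1, "x": 0, "y": 7, "z": -5, "roll": 0},
    {"grip": 1, "x": 0, "y": 7.3, "z": -4.5, "roll": 0},
    {"grip": 1, "x": 0, "y": 7.6, "z": -4, "roll": 0},
    {"grip": 1, "x": 0, "y": 7.9, "z": -3.5, "roll": 0},
    {"grip": 1, "x": 0, "y": 8.1, "z": -2.8, "roll": 0}
  ]
}}

```text
clock: 11.8
tcp_pos: [0.678, 0.0161, 0.1747]
orientation: [0.003, -0.089, 0.996, -0.003]
wrist_force: [4.6, -2.8, 7.1]
finger_gap: 0.0126
grip_force: 30.8
```

>>> {"fn": "servo_tool", "kwargs": {
  "increments": [
    {"grip": 1, "x": 0, "y": 8.2, "z": -2.3, "roll": 0},
    {"grip": 1, "x": 0, "y": 8.4, "z": -1.8, "roll": 0},
    {"grip": 1, "x": 0, "y": 8.5, "z": -1.2, "roll": 0},
    {"grip": 1, "x": 0, "y": 8.5, "z": -0.7, "roll": 0},
    {"grip": 1, "x": 0, "y": 8.6, "z": -0.2, "roll": 0}
  ]
}}

```text
clock: 12.22
tcp_pos: [0.6698, 0.06, 0.1782]
orientation: [0.002, -0.09, 0.996, -0.001]
wrist_force: [8.3, -0.9, 0.3]
finger_gap: 0.0128
grip_force: 31.5
```

Run:
```python
from h import *
s=env.get_state();a=np.radians(10.3);d=s["tcp_pos"][:2]-[.513,-.001]
print(d@[np.cos(a),np.sin(a)],d@[-np.sin(a),np.cos(a)],s["tcp_pos"][2]+.019,s["wrist_force"],s["finger_gap"])
```

```text
0.16515406260476015 0.03199489887632268 0.19722141665495227 [ 8.2871433  -0.86421083  0.30014485] 0.012800496183501334
```

>>> {"fn": "servo_tool", "kwargs": {
  "increments": [
    {"grip": 1, "x": 0, "y": 8.6, "z": 0.6, "roll": 0},
    {"grip": 1, "x": 0, "y": 8.4, "z": 1.3, "roll": 0},
    {"grip": 1, "x": 0, "y": 0, "z": 0, "roll": 0},
    {"grip": 0.6, "x": 0, "y": 0, "z": 0, "roll": 0},
    {"grip": 0.6, "x": 0, "y": 0, "z": 0, "roll": 0}
  ]
}}

```text
clock: 12.63
tcp_pos: [0.6637, 0.0773, 0.1743]
orientation: [-0.002, -0.091, 0.996, 0.0]
wrist_force: [0.1, 0.3, -0.4]
finger_gap: 0.034
grip_force: 0.0
```

>>> {"fn": "servo_tool", "kwargs": {
  "increments": [
    {"grip": 0.6, "x": 0, "y": 0, "z": 0, "roll": 0},
    {"grip": 0.6, "x": 0, "y": 0, "z": -8, "roll": 0},
    {"grip": 0.6, "x": 0, "y": 0, "z": -10, "roll": 0},
    {"grip": 0.6, "x": 0, "y": 0, "z": -15, "roll": 0},
    {"grip": 0.6, "x": 0, "y": 0, "z": -20, "roll": 0}
  ]
}}

```text
clock: 13.05
tcp_pos: [0.6646, 0.0765, 0.2281]
orientation: [-0.001, -0.09, 0.996, 0.0]
wrist_force: [0.8, -0.3, -0.3]
finger_gap: 0.0345
grip_force: 0.0
```

>>> {"fn": "servo_tool", "kwargs": {
  "increments": [
    {"grip": 0.6, "x": 0, "y": -20, "z": -30, "roll": 0},
    {"grip": 0.6, "x": 0, "y": -20, "z": -30, "roll": 0},
    {"grip": 0.6, "x": 0, "y": -20, "z": -30, "roll": 0},
    {"grip": 0.6, "x": 0, "y": -20, "z": -30, "roll": 0},
    {"grip": 0, "x": 0, "y": -20, "z": -30, "roll": 0}
  ]
}}

```text
clock: 13.47
tcp_pos: [0.6827, -0.0224, 0.3812]
orientation: [0.001, -0.09, 0.996, -0.0]
wrist_force: [1.7, -0.9, 1.0]
finger_gap: 0.045
grip_force: 0.0
```

Run:
```python
from h import *
s=env.get_state();print(s["tcp_pos"],s["orientation"],s["joint_pos"].round(2))
im=env.read_camera("scene");cv2.imwrite("pics/s3.png",cv2.resize(im[90:310,180:420,::-1],None,fx=2.5,fy=2.5))
```

```text
[ 0.6827186  -0.02240545  0.38118981] [ 9.34684865e-04 -9.04096871e-02  9.95904167e-01 -3.23364880e-04] [-0.15  0.61  0.89  1.84 -0.   -0.33]
```

View pics/s3.png

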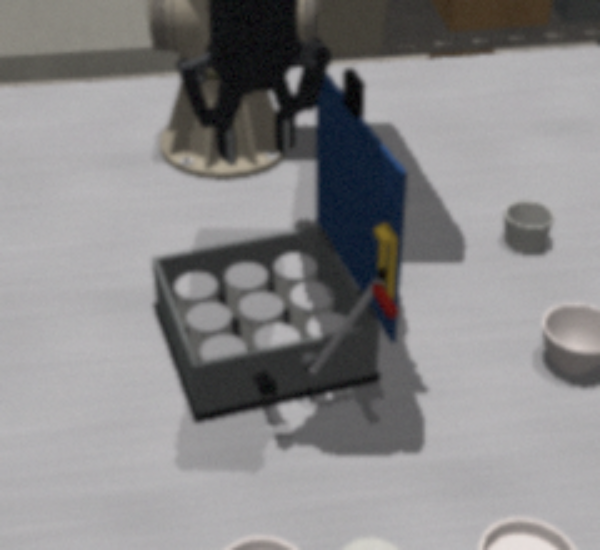

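The rod now leans on the standing lid, its tip in the yellow channel near crop (383,275). Next I turn back, hover over the tab and take one close look.

>>> {"fn": "servo_tool", "kwargs": {
  "increments": [
    {"grip": 0, "x": 0, "y": 0, "z": -15, "roll": 6.93},
    {"grip": 0, "x": 0, "y": 0, "z": -14, "roll": 6.93},
    {"grip": 0, "x": 0, "y": 0, "z": 0, "roll": 6.93},
    {"grip": 0, "x": 0, "y": 0, "z": 0, "roll": 6.93},
    {"grip": 0, "x": 0, "y": 0, "z": 0, "roll": 6.93}
  ]
}}

```text
clock: 13.93
tcp_pos: [0.6834, -0.0218, 0.4081]
orientation: [0.001, 0.213, 0.977, -0.0]
wrist_force: [-0.4, 0.7, 0.1]
finger_gap: 0.0855
grip_force: 0.0
```

>>> {"fn": "servo_tool", "kwargs": {
  "increments": [
    {"grip": 0, "x": 0, "y": 0, "z": 0, "roll": 6.93},
    {"grip": 0, "x": 0, "y": 0, "z": 0, "roll": 6.93},
    {"grip": 0, "x": 0, "y": 0, "z": 0, "roll": 6.93},
    {"grip": 0, "x": 0, "y": 0, "z": 0, "roll": 6.93},
    {"grip": 0, "x": 0, "y": 0, "z": 0, "roll": 6.93}
  ]
}}

```text
clock: 14.35
tcp_pos: [0.6831, -0.0217, 0.4079]
orientation: [0.0, 0.495, 0.869, 0.0]
wrist_force: [-0.6, 1.3, 0.3]
finger_gap: 0.0855
grip_force: 0.0
```

>>> {"fn": "servo_tool", "kwargs": {
  "increments": [
    {"grip": 0, "x": 0, "y": 0, "z": 0, "roll": 6.93},
    {"grip": 0, "x": 0, "y": 0, "z": 0, "roll": 6.93},
    {"grip": 0, "x": 0, "y": 0, "z": 0, "roll": 6.93},
    {"grip": 0, "x": 0, "y": -30, "z": 0, "roll": 0},
    {"grip": 0, "x": 25, "y": -30, "z": 0, "roll": 0}
  ]
}}

```text
clock: 14.77
tcp_pos: [0.6256, -0.0109, 0.4025]
orientation: [-0.001, 0.643, 0.766, -0.002]
wrist_force: [0.9, -0.1, 1.7]
finger_gap: 0.0853
grip_force: 0.0
```

>>> {"fn": "servo_tool", "kwargs": {
  "increments": [
    {"grip": 0, "x": 25, "y": -30, "z": 0, "roll": 0},
    {"grip": 0, "x": 25, "y": -30, "z": 0, "roll": 0},
    {"grip": 0, "x": 25, "y": -25, "z": 0, "roll": 0},
    {"grip": 0, "x": 25, "y": -18, "z": 0, "roll": 0},
    {"grip": 0, "x": 25, "y": 0, "z": 0, "roll": 0}
  ]
}}

```text
clock: 15.18
tcp_pos: [0.4952, 0.0977, 0.4099]
orientation: [0.001, 0.641, 0.767, 0.001]
wrist_force: [1.4, -0.1, 0.8]
finger_gap: 0.0856
grip_force: 0.0
```

>>> {"fn": "servo_tool", "kwargs": {
  "increments": [
    {"grip": 0, "x": 16, "y": 0, "z": 0, "roll": 0},
    {"grip": 0, "x": 0, "y": 0, "z": 0, "roll": 0},
    {"grip": 0, "x": 0, "y": 0, "z": 0, "roll": 0}
  ]
}}

```text
clock: 15.43
tcp_pos: [0.4959, 0.1136, 0.4083]
orientation: [0.001, 0.64, 0.768, 0.0]
wrist_force: [0.1, 0.5, 0.2]
finger_gap: 0.0854
grip_force: 0.0
```

Run:
```python
from h import *
s=env.get_state();a=np.radians(10.3);d=s["tcp_pos"][:2]-[.513,-.001]
print(s["tcp_pos"],s["orientation"],s["joint_pos"].round(2),d@[np.cos(a),np.sin(a)],d@[-np.sin(a),np.cos(a)])
im=env.read_camera("wrist");cv2.imwrite("pics/w3.png",im[:,:,::-1])
```

```text
[0.49592273 0.11357893 0.40831721] [6.80770492e-04 6.40230622e-01 7.68182386e-01 3.29435438e-04] [ 0.07  0.2   0.33  1.7  -0.    1.46] 0.0036848948252755534 0.11578595246290192
```

View pics/w3.png

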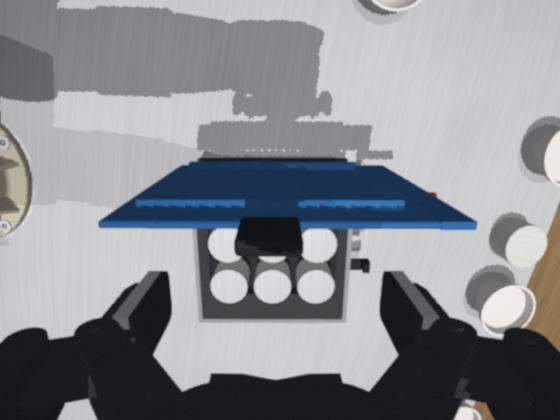

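The tab's end face is at columns 235–303, rows ~238–256, and the lid's top edge is at row 225.

Run:
```python
from h import *
a=np.radians(10.3)
for p in onplane("wrist",[[269,240],[269,255],[288,225]],[.362,.362,.322]):
    d=p[:2]-[.513,-.001];print(d@[np.cos(a),np.sin(a)],d@[-np.sin(a),np.cos(a)])
```

```text
0.000300250156174229 0.11515995840677101
0.0002652871251391101 0.10611537023494985
0.012381248895145526 0.11115156789854186
```

>>> {"fn": "servo_tool", "kwargs": {
  "increments": [
    {"grip": 0, "x": -4.5, "y": -3.5, "z": 0, "roll": 0},
    {"grip": 0, "x": 0, "y": 0, "z": 30, "roll": 0},
    {"grip": 0, "x": 0, "y": 0, "z": 30, "roll": 0},
    {"grip": 0, "x": 0, "y": 0, "z": 20, "roll": 0},
    {"grip": 0, "x": 0, "y": 0, "z": 0, "roll": 0}
  ],
  "grip_force": 25
}}

```text
clock: 15.9
tcp_pos: [0.4918, 0.1065, 0.3228]
orientation: [-0.003, 0.642, 0.767, -0.003]
wrist_force: [-0.3, -0.3, -0.8]
finger_gap: 0.0854
grip_force: 0.0
```

>>> {"fn": "servo_tool", "kwargs": {
  "increments": [
    {"grip": 1, "x": 0, "y": 0, "z": 0, "roll": 0},
    {"grip": 1, "x": 0, "y": 0, "z": 0, "roll": 0},
    {"grip": 1, "x": 0, "y": 0, "z": 0, "roll": 0},
    {"grip": 1, "x": 0, "y": 0, "z": 0, "roll": 0},
    {"grip": 1, "x": 0, "y": 0, "z": 0, "roll": 0}
  ]
}}

```text
clock: 16.32
tcp_pos: [0.4931, 0.1076, 0.3292]
orientation: [0.0, 0.641, 0.768, -0.0]
wrist_force: [-5.7, -1.0, 5.6]
finger_gap: 0.0397
grip_force: 27.1
```

>>> {"fn": "servo_tool", "kwargs": {
  "increments": [
    {"grip": 1, "x": 0, "y": 0, "z": 0, "roll": 0},
    {"grip": 1, "x": 0, "y": 0, "z": 0, "roll": 0}
  ]
}}

```text
clock: 16.48
tcp_pos: [0.4931, 0.1077, 0.3292]
orientation: [0.001, 0.641, 0.768, -0.0]
wrist_force: [-5.5, -2.6, 5.7]
finger_gap: 0.0394
grip_force: 27.2
```

Run:
```python
import numpy as np
r=257;z0=3
ts=np.linspace(1.566,1.07,19)
P=np.c_[-r*np.cos(ts)-z0*np.sin(ts), r*np.sin(ts)+z0*np.cos(ts)]
for t,d in zip(ts[1:],np.diff(P,axis=0)): print(round(t,3),d.round(1),end="; ")
```

```text
1.538 [-7.1 -0. ]; 1.511 [-7.1 -0.2]; 1.483 [-7.1 -0.4]; 1.456 [-7.  -0.6]; 1.428 [-7.  -0.8]; 1.401 [-7. -1.]; 1.373 [-6.9 -1.2]; 1.346 [-6.9 -1.4]; 1.318 [-6.9 -1.6]; 1.29 [-6.8 -1.8]; 1.263 [-6.8 -2. ]; 1.235 [-6.7 -2.2]; 1.208 [-6.6 -2.3]; 1.18 [-6.6 -2.5]; 1.153 [-6.5 -2.7]; 1.125 [-6.4 -2.9]; 1.098 [-6.3 -3.1]; 1.07 [-6.2 -3.2];
```

>>> {"fn": "servo_tool", "kwargs": {
  "increments": [
    {"grip": 1, "x": -7.1, "y": 0, "z": 0, "roll": 0},
    {"grip": 1, "x": -7.1, "y": 0, "z": 0.2, "roll": 0},
    {"grip": 1, "x": -7.1, "y": 0, "z": 0.4, "roll": 0},
    {"grip": 1, "x": -7, "y": 0, "z": 0.6, "roll": 0},
    {"grip": 1, "x": -7, "y": 0, "z": 0.8, "roll": 0}
  ]
}}

```text
clock: 16.9
tcp_pos: [0.4993, 0.0734, 0.3261]
orientation: [-0.001, 0.641, 0.768, 0.0]
wrist_force: [-5.0, 0.8, 1.6]
finger_gap: 0.0396
grip_force: 26.9
```

>>> {"fn": "servo_tool", "kwargs": {
  "increments": [
    {"grip": 1, "x": -7, "y": 0, "z": 1, "roll": 0},
    {"grip": 1, "x": -6.9, "y": 0, "z": 1.2, "roll": 0},
    {"grip": 1, "x": -6.9, "y": 0, "z": 1.4, "roll": 0},
    {"grip": 1, "x": -6.9, "y": 0, "z": 1.6, "roll": 0},
    {"grip": 1, "x": -6.8, "y": 0, "z": 1.8, "roll": 0}
  ]
}}

```text
clock: 17.32
tcp_pos: [0.5054, 0.0392, 0.3185]
orientation: [-0.001, 0.641, 0.768, -0.0]
wrist_force: [-4.5, 0.8, -0.3]
finger_gap: 0.0394
grip_force: 26.9
```

>>> {"fn": "servo_tool", "kwargs": {
  "increments": [
    {"grip": 1, "x": -6.8, "y": 0, "z": 2, "roll": 0},
    {"grip": 1, "x": -6.7, "y": 0, "z": 2.2, "roll": 0},
    {"grip": 1, "x": -6.6, "y": 0, "z": 2.3, "roll": 0},
    {"grip": 1, "x": -6.6, "y": 0, "z": 2.5, "roll": 0},
    {"grip": 1, "x": 0, "y": 0, "z": 0, "roll": 0}
  ]
}}

```text
clock: 17.73
tcp_pos: [0.5103, 0.012, 0.3089]
orientation: [-0.001, 0.641, 0.767, -0.001]
wrist_force: [-4.0, -0.0, -0.5]
finger_gap: 0.0395
grip_force: 26.7
```

Run:
```python
from h import *
im=env.read_camera("scene");cv2.imwrite("pics/s4.png",cv2.resize(im[90:310,180:420,::-1],None,fx=2.5,fy=2.5))
s=env.get_state();a=np.radians(10.3);d=s["tcp_pos"][:2]-[.513,-.001]
y=d@[-np.sin(a),np.cos(a)];z=s["tcp_pos"][2]+.0215-.09;print(y,z,np.arctan2(z,.115-y),s["wrist_force"])
```

```text
0.013642940926919707 0.24051635383066203 1.1719666159453366 [-4.96187217 -1.68013102 -1.94106066]
```

View pics/s4.png

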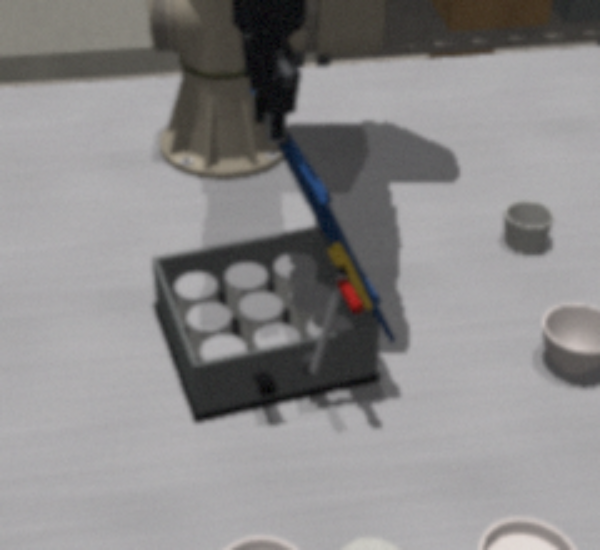

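The rod tip is in the channel, close to the yellow stop, with the lid at about 1.17 rad. I'll creep down the rest.

>>> {"fn": "servo_tool", "kwargs": {
  "increments": [
    {"grip": 1, "x": -5, "y": 0, "z": 2.1, "roll": 0},
    {"grip": 1, "x": -5, "y": 0, "z": 2.2, "roll": 0},
    {"grip": 1, "x": -5, "y": 0, "z": 2.3, "roll": 0},
    {"grip": 1, "x": 0, "y": 0, "z": 0, "roll": 0}
  ]
}}

```text
clock: 18.12
tcp_pos: [0.5129, -0.0023, 0.3024]
orientation: [-0.001, 0.641, 0.767, -0.001]
wrist_force: [-5.1, -0.9, -2.3]
finger_gap: 0.0395
grip_force: 26.8
```

>>> {"fn": "servo_tool", "kwargs": {
  "increments": [
    {"grip": 1, "x": -2.1, "y": 0, "z": 1, "roll": 0},
    {"grip": 1, "x": -2.1, "y": 0, "z": 1.1, "roll": 0},
    {"grip": 1, "x": -2.1, "y": 0, "z": 1.1, "roll": 0},
    {"grip": 1, "x": 0, "y": 0, "z": 0, "roll": 0},
    {"grip": 1, "x": 0, "y": 0, "z": 0, "roll": 0}
  ]
}}

```text
clock: 18.53
tcp_pos: [0.5139, -0.008, 0.2994]
orientation: [-0.001, 0.641, 0.768, -0.001]
wrist_force: [-5.4, -1.4, -1.3]
finger_gap: 0.0393
grip_force: 26.8
```

Run:
```python
from h import *
s=env.get_state();a=np.radians(10.3);d=s["tcp_pos"][:2]-[.513,-.001]
y=d@[-np.sin(a),np.cos(a)];z=s["tcp_pos"][2]+.0215-.09;print(y,z,np.arctan2(z,.115-y),s["wrist_force"])
```

```text
-0.00707494994772488 0.23090048263828203 1.0844604317768045 [-5.42719141 -1.41718421 -1.33436064]
```

>>> {"fn": "servo_tool", "kwargs": {
  "increments": [
    {"grip": 1, "x": -1.4, "y": 0, "z": 0.8, "roll": 0},
    {"grip": 1, "x": -1.4, "y": 0, "z": 0.8, "roll": 0},
    {"grip": 1, "x": 0, "y": 0, "z": 0, "roll": 0}
  ]
}}

```text
clock: 18.78
tcp_pos: [0.5142, -0.0099, 0.2984]
orientation: [-0.001, 0.641, 0.768, 0.0]
wrist_force: [-5.8, 2.6, 1.9]
finger_gap: 0.0394
grip_force: 27.2
```

>>> {"fn": "servo_tool", "kwargs": {
  "increments": [
    {"grip": 1, "x": -1.4, "y": 0, "z": 0.8, "roll": 0},
    {"grip": 1, "x": -1.4, "y": 0, "z": 0.8, "roll": 0},
    {"grip": 1, "x": 0, "y": 0, "z": 0, "roll": 0}
  ]
}}

```text
clock: 19.03
tcp_pos: [0.5145, -0.0113, 0.2977]
orientation: [-0.002, 0.64, 0.768, 0.001]
wrist_force: [-7.8, 7.6, 7.7]
finger_gap: 0.0391
grip_force: 27.8
```

Run:
```python
from h import *
im=env.read_camera("scene");cv2.imwrite("pics/s5.png",cv2.resize(im[150:260,260:380,::-1],None,fx=5,fy=5,interpolation=cv2.INTER_CUBIC))
s=env.get_state();a=np.radians(10.3);d=s["tcp_pos"][:2]-[.513,-.001]
y=d@[-np.sin(a),np.cos(a)];z=s["tcp_pos"][2]+.0215-.09;print(y,z,np.arctan2(z,.115-y),s["wrist_force"])
```

```text
-0.010353273592918221 0.22917733794085818 1.0702819002625272 [-8.37967256  7.84632391  8.2360242 ]
```

View pics/s5.png

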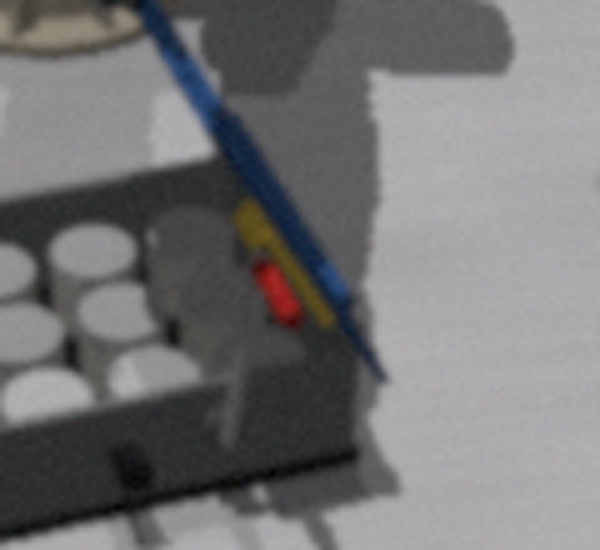

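The rod tip sits at the yellow stop and the opposing force has jumped to about 11 N, so the lid is bearing on the rod. I'll ease off slightly, release and withdraw upward.

>>> {"fn": "servo_tool", "kwargs": {
  "increments": [
    {"grip": 1, "x": 1.5, "y": 0, "z": -0.8, "roll": 0},
    {"grip": 1, "x": 0, "y": 0, "z": 0, "roll": 0},
    {"grip": 0, "x": 0, "y": 0, "z": 0, "roll": 0},
    {"grip": 0, "x": 0, "y": 0, "z": 0, "roll": 0},
    {"grip": 0, "x": 0, "y": 0, "z": 0, "roll": 0}
  ]
}}

```text
clock: 19.5
tcp_pos: [0.5165, -0.0121, 0.2976]
orientation: [0.001, 0.641, 0.768, 0.0]
wrist_force: [0.0, 0.2, 0.2]
finger_gap: 0.0742
grip_force: 0.0
```

>>> {"fn": "servo_tool", "kwargs": {
  "increments": [
    {"grip": 0, "x": 0, "y": 0, "z": 0, "roll": 0},
    {"grip": 0, "x": 0, "y": 0, "z": 0, "roll": 0},
    {"grip": 0, "x": 0, "y": 0, "z": -15, "roll": 0},
    {"grip": 0, "x": 0, "y": 0, "z": -25, "roll": 0},
    {"grip": 0, "x": 0, "y": 0, "z": -30, "roll": 0}
  ]
}}

```text
clock: 19.92
tcp_pos: [0.5148, -0.0119, 0.3664]
orientation: [-0.001, 0.641, 0.768, -0.001]
wrist_force: [0.8, 0.1, 0.5]
finger_gap: 0.0851
grip_force: 0.0
```

>>> {"fn": "servo_tool", "kwargs": {
  "increments": [
    {"grip": 0, "x": 0, "y": 0, "z": -30, "roll": 0},
    {"grip": 0, "x": -20, "y": 0, "z": -10, "roll": 0},
    {"grip": 0, "x": -20, "y": 0, "z": 0, "roll": 0},
    {"grip": 0, "x": 0, "y": 0, "z": 0, "roll": 0},
    {"grip": 0, "x": 0, "y": 0, "z": 0, "roll": 0}
  ]
}}

```text
clock: 20.33
tcp_pos: [0.523, -0.052, 0.4068]
orientation: [-0.0, 0.642, 0.767, 0.0]
wrist_force: [-0.2, 0.7, 0.0]
finger_gap: 0.0854
grip_force: 0.0
```

Run:
```python
from h import *
im=env.read_camera("scene");cv2.imwrite("pics/s6.png",cv2.resize(im[90:290,200:400,::-1],None,fx=3,fy=3,interpolation=cv2.INTER_CUBIC))
s=env.get_state();print(s["tcp_pos"],s["wrist_force"],s["clock"])
```

```text
[ 0.52262629 -0.05141822  0.40669035] [-0.95546341  0.70507582 -0.20785586] 20.3833
```

View pics/s6.png

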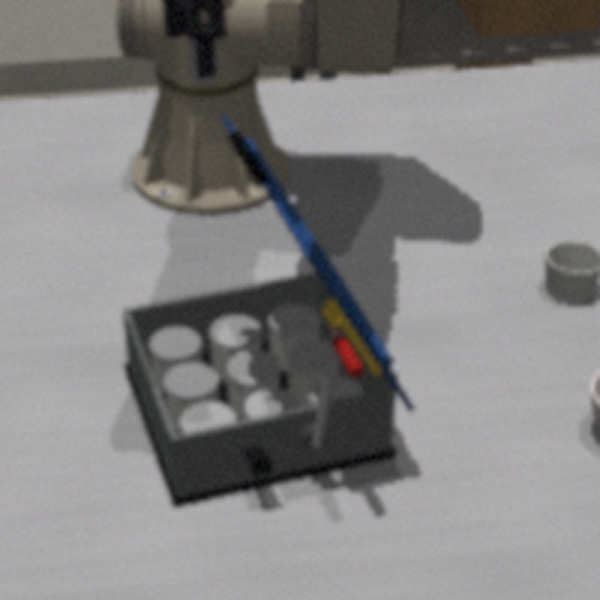

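The lid rests on the rod, with the tip at the stop near crop (335,335), and the gripper is clear. Handing in.

```bash
python3 -c "
from workcell import env
print(env.hand_in())"
```

```text
the job is handed in; nothing more can be done
None
```

I handed the job in at about 20 s, but the hand-in returned no verdict: the last picture shows the lid resting on the prop rod with its tip at the yellow end stop, at about 1.07 rad by my estimate, and the gripper clear.

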